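# Prop the splash flap and shut the bleed valve finger-tight

### The job

The vacuum printing frame is losing suction because the bleed valve on its pump unit is open. Lift the spring-loaded splash flap by its wire pull until the slotted stay on its right side catches on its pin and holds the flap up by itself, then turn the wing knob underneath clockwise until the valve is snug on its seat: finger-tight, never forced. Leave the flap propped open and do not disturb the tape, the roller and the tub beside the unit.

Things in the scene. Friction and masses are not known exactly. Their poses are not given: they have to be found in the camera images.
- vacuum_unit: Grey steel pump unit, fixed, 196 deep (x) x 170 wide (y) x 110 mm high. It stands on the 4 mm thick mat. Origin under it, 66 mm behind its front face; x to its back, y left, z up. In front of a 110 mm high housing lies the valve bay under the flap: a deck 50 mm high, open in front but for a 5 mm lip, between 8 mm side cheeks (clear width 154) that slope from 104 mm high at the back to 80 at the front.
- flap_hinge (a point): Middle of the flap's hinge axis, which runs along the unit's y; fixed to the unit, 50 mm behind its origin, 106 mm above it.
- flap_pull (a point): Middle of the flap's wire pull: a round bar 9 mm thick along the unit's y, 162 mm from the hinge axis, 62 mm of it straight. A gap of 43 mm for a finger lies between bar and flap edge; the pull's two legs are 72 mm apart. Flap shut: 42 mm ahead of the unit's front face, 72 mm above its underside. Moves with the flap; the bar may turn between fingers that keep pointing down.
- flap (a joint): Opening of the sheet-steel splash flap (176 mm wide, 114 long, hinged at its back edge), rad: 0 shut (sloping 0.21 rad down to the front), 1.78 upright, 2.12 end of travel. A spring and its weight pull it shut from any angle (1 to 2 N at the pull) unless the stay holds it.
- stay_pin (a point): Pin on the outside of the right (-y) cheek, fixed to the unit. The slotted steel stay, hung on the flap's right edge, rides over it as the flap rises; just past 1.90 rad of opening the stay's notch drops over the pin by itself. Lift slowly to about 2.0, wait a moment, ease back: the flap then rests at about 1.87 and stays when let go. Leave stay and pin alone.
- bleed_knob: Black wing knob of the bleed valve on the bay's deck, 12 mm ahead of the unit's origin. Origin on its vertical axis at its underside, 57 mm above the mat. On a round foot (32 mm across, 5 high) stands the grip: a bar 42 mm long (knob's x), 12 thick (knob's y), up to 32 mm above the origin. Clockwise from above shuts it, with a steady drag of 0.16 N m.
- knob_grip (a point): Middle of the knob's grip bar, 20 mm above the knob's origin. The valve meets its seat after 0.4 to 1.4 rad; where cannot be seen, only felt: the torque then climbs above that of free turning by about 1.1 N m per rad (turning in steps, compare with earlier equal steps). Snug is 0.06 to 0.15 N m above it; 0.21 forces the seat. Let go when snug: the drag keeps it there.
- tape_roll: Roll of masking tape lying flat, 104 mm across, 25 mm high, loose, to the right of the unit; a bystander. Origin under its centre.
- brayer: Ink roller (brayer) with a handle, 152 x 85 x 31 mm, loose, to the right at the back; a bystander. Origin under its centre.
- ink_dish: Clear open plastic tub, 98 mm across, 56 mm high, loose, to the right at the front; a bystander. Origin under its centre.

How it is judged:
On the way:
1. the flap stands open on its stay with nothing of the robot touching the unit (value of joint flap above 1.75 rad and contact force between each of the arm, the fingers and vacuum_unit below 0.2 N), for 0.3 s.
At the end, for the whole second after the job is handed in: The flap stands propped on its stay (opened more than 1.75 rad) and the bleed valve is snug: its stem presses on the seat with at least 3.3 N (0.05 N m at the knob), never having exceeded 14 N (0.21 N m). The tape, roller and tub have not moved 20 mm (value of joint flap above 1.75 rad and contact force between bleed_knob and vacuum_unit above 3.3 N); the robot touches nothing.
It fails at once if the valve is forced: the stem presses on its seat with more than 14 N (contact force between bleed_knob and vacuum_unit above 14 N).
It fails at once if the tape roll is moved more than 20 mm (distance of tape_roll from where it was at the start of the episode above 0.02 m).
It fails at once if the roller is moved more than 20 mm (distance of brayer from where it was at the start of the episode above 0.02 m).
It fails at once if the tub is moved more than 20 mm (distance of ink_dish from where it was at the start of the episode above 0.02 m).
It also fails if it takes over 72 s, if anything falls off the work surface, if the arm or the gripper's body presses on something with over 40 N, if the wrist force passes 120 N, or if a joint passes its speed limit or range.

### The arm

A 7-joint arm with a two-finger parallel gripper is mounted at the origin on the work surface; the furniture and walls round the work are solid. World frame = base frame: x ahead of the robot, y to its left, z up, the work surface at z = 0. Lengths are in m, angles in rad, forces in N, time in s.
With the tool pointing down it reaches from about 0.4 to 0.85 m from the base axis. Payload 4.5 kg.
Tool frame: the origin (TCP) lies at the very end of the fingers, on their centre line; the grasp point (between the pads) lies 19 mm behind it (r.grip_point_offset is the distance from the TCP to the grasp point, in m); y points along the fingers, x is the direction in which the jaws open and shut, and the axes are right-handed (so a half turn about y gives the same grasp; the last joint's range is limited). The gripper opens to 88 mm and grips with 3 to 60 N. Pads are 18 mm wide; open, the fingers measure 123 mm over their backs; the gripper's body (75 mm by 187 mm) begins 45 mm behind the grasp point.
Start: joints at [1.375, 0.689, -0.195, 1.565, 0.157, 0.902, -0.215], TCP at [0.142, -0.609, 0.239] pointing down, gripper open.
Joint ranges: [-3.01, 3.01], [-0.46, 2.08], [-1.47, 1.51], [0.13, 2.56], [-1, 4.14], [0.04, 2.09], [-2.66, 2.66]. Speed limits (rad/s): [2.57, 2.57, 3.14, 3.14, 3.14, 3.14, 3.14].

### API

Orientations are given as a unit quaternion [x, y, z, w].
In Python, from plant import get_state, snapshot, camera_params, job, r gives the robot as it stands.
- The arm moves only by the tool carry_out, never from a script. Its arguments are lists of equal length, an entry for each row: "offset": the shift along the world's x, y, z in m, a list of three; "twist": the turn about the world's z in degrees. In form: {"offset": [[tx, ty, tz], ...], "twist": [twist, ...]}. A call has 1 to 8 rows; each row shifts and turns the commanded pose from where the row before left it; what a row does not reach is not made up. A row lasts 1/8 s, in which the tool goes at most 62.5 mm and 10.7 degrees, less where a joint would pass 70% of its speed; a pose out of reach is approached as far as the arm can. A call with a gripper value outside its range is refused whole. "grip" is the finger opening in m, from 0 to 0.0881, set as the call begins (left out, the last holds). The fingers move at their own pace and stop on an object; "newtons" is the grip in N (left out, the last holds). Time passes only in rows, so rows that do not move let the fingers close. It gives the time, the measured TCP pose, the force and the opening at its end, in the units of the state.
- get_state(): the state, without advancing time (a new reading comes with each control period).
- snapshot(name): name is "scene" or "side" or "wrist"; returns the picture (480x640x3 uint8, red, green, blue); there is no depth.
- camera_params(name): a dict with "camera_matrix" (3x3 intrinsics, pixels), "dist_coeffs" ([k1, k2, p1, p2, k3] as OpenCV has them; the pictures are not rectified), "eye" and "orientation" of the camera in the world. Camera axes: x right, y up, looking along -z (the intrinsics and any distortion apply to the point x, -y, -z); pixel columns grow to the right and rows downward; lengths in m; the calibration is good to about 2 mm. A picture is of the moment at which its call begins: read the wrist's pose just before it. camera_params takes no time and is no camera call; for the wrist camera it gives the pose at the moment of the call.
- job.finish_job(): hands the job in, once; it reports no verdict.
The state is a dict: "clock": time; "q": joint angles; "qd": joint speeds; "joint_torque": joint torques, N m; "tool_pos": TCP position; "eef_rot": TCP orientation; "contact_force": force on the tool from outside, world axes, zero at the start; "moment": the same for the moment, N m; "opening": opening from 0.0 (shut) to 1.0 (fully open).
Only numpy, scipy, OpenCV 4.12 (cv2) and the standard library are available. Lean on these libraries where they do the work, as an engineer would, in place of code of your own. Each camera call takes 0.05 s, during which the arm holds its last target. There are 200 camera calls.

## Working session

There is one attempt and no reset: what is moved stays moved. The work goes in short steps, Python scripts to look and compute and a tool call to move; the robot and the scene stay as the last step left them, time stands still between calls to the robot, and variables do not carry over. Pictures are saved under pics/ and viewed, about 8 in all and at most 12, crops included, and the job is handed in when it is done.

Besides the shell and the picture viewer there is one more tool, called after "Request:" by a JSON object that holds its "api" and its "payload", one argument or row to a line. carry_out: Moves the arm, as the interface text tells. Its arguments: {"type":"object","properties":{"offset":{"type":"array"},"twist":{"type":"array"},"grip":{"type":"number"},"newtons":{"type":"number"}},"required":["offset","twist"]}

```bash
ls; mkdir -p pics; python3 - <<'E'
from plant import *
import cv2,numpy as np
s=get_state();print({k:np.round(v,3).tolist() for k,v in s.items()}, r.grip_point_offset)
ims=[]
for n in("scene","side"):
    im=snapshot(n);cv2.imwrite(f"pics/{n}0.png",im[:,:,::-1])
    p=camera_params(n);print(n,{k:np.round(v,4).tolist() for k,v in p.items()})
p=camera_params("wrist");print({k:np.round(v,4).tolist() for k,v in p.items()})
E
```

```text
pics
{'clock': 0.0, 'q': [1.375, 0.69, -0.195, 1.566, 0.157, 0.902, -0.215], 'qd': [0.002, -0.001, 0.001, 0.001, -0.001, -0.001, -0.0], 'joint_torque': [-0.001, -52.756, -1.267, -15.342, -0.053, 0.007, 0.0], 'tool_pos': [0.142, -0.608, 0.238], 'eef_rot': [-0.554, 0.44, -0.439, 0.554], 'contact_force': [-0.381, -0.043, 0.128], 'moment': [0.031, -0.01, 0.018], 'opening': 1.003} 0.0187
scene {'camera_matrix': [[438.0152, 0.0, 322.861], [0.0, 438.0152, 237.4893], [0.0, 0.0, 1.0]], 'dist_coeffs': [-0.0223, 0.0, 0.0, 0.0, 0.0], 'eye': [0.0786, 0.3462, 0.6948], 'orientation': [-0.149, 0.3564, 0.8484, -0.3621]}
side {'camera_matrix': [[444.1554, 0.0, 322.6555], [0.0, 444.1554, 239.3326], [0.0, 0.0, 1.0]], 'dist_coeffs': [-0.0048, 0.0, 0.0, 0.0, 0.0], 'eye': [0.2019, 0.7348, 0.515], 'orientation': [-0.0888, 0.5152, 0.8366, -0.1635]}
{'camera_matrix': [[333.3435, 0.0, 315.9881], [0.0, 333.3435, 239.4288], [0.0, 0.0, 1.0]], 'dist_coeffs': [-0.0383, 0.0, 0.0, 0.0, 0.0], 'eye': [0.215, -0.591, 0.3833], 'orientation': [-0.1155, 0.093, -0.6145, 0.7749]}
```

View pics/scene0.png

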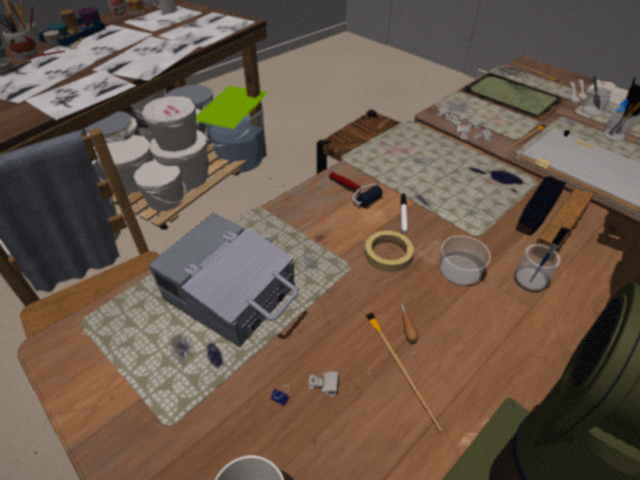

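View pics/side0.png

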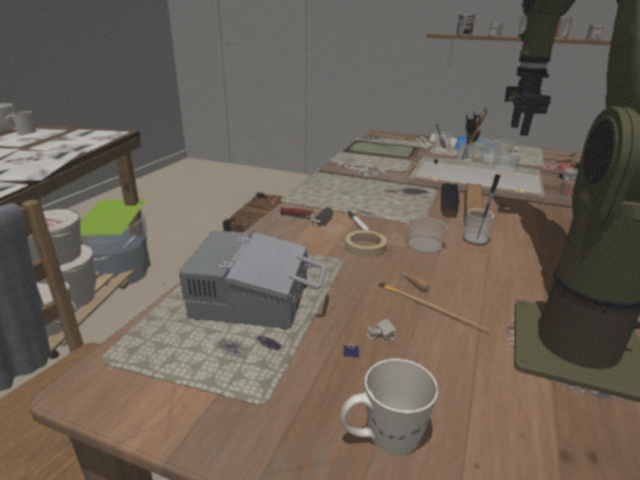

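```bash
python3 - <<'E'
import cv2,numpy as np
a=cv2.imread("pics/scene0.png")[205:345,140:310];b=cv2.imread("pics/side0.png")[220:330,175:335]
a=cv2.resize(a,None,fx=4,fy=4,interpolation=2);b=cv2.resize(b,None,fx=4,fy=4,interpolation=2)
cv2.imwrite("pics/ca.png",a);cv2.imwrite("pics/cb.png",b)
E
```

```text
(no output)
```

View pics/ca.png

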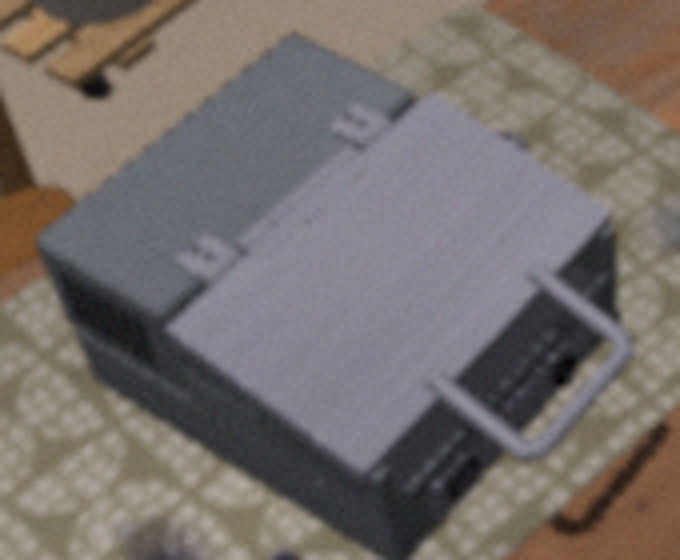

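View pics/cb.png

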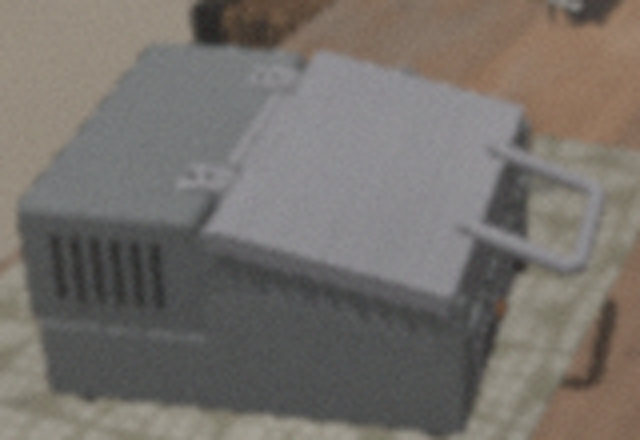

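```bash
cat > h.py <<'E'
from plant import *
import cv2,numpy as np
from scipy.spatial.transform import Rotation as R
def ray(p,uv):
    d=cv2.undistortPoints(np.array([[uv]],float),np.array(p["camera_matrix"]),np.array(p["dist_coeffs"]))[0,0]
    return np.array(p["eye"]),R.from_quat(p["orientation"]).apply([d[0],-d[1],-1])
def onz(p,uv,z):
    e,d=ray(p,uv);return e+d*(z-e[2])/d[2]
def tri(rs):
    A=0;b=0
    for e,d in rs:
        d=d/np.linalg.norm(d);M=np.eye(3)-np.outer(d,d);A=A+M;b=b+M@e
    return np.linalg.solve(A,b)
def pix(p,X):
    c=R.from_quat(p["orientation"]).inv().apply(np.array(X)-p["eye"])
    return cv2.projectPoints(np.array([[c[0],-c[1],-c[2]]]),np.zeros(3),np.zeros(3),np.array(p["camera_matrix"]),np.array(p["dist_coeffs"]))[0][0,0]
E
python3 - <<'E'
from h import *
ps,pd=camera_params("scene"),camera_params("side")
S={'BL':(40,243,.114),'BR':(292,35,.114),'PR':(628,345,.076),'PL':(530,450,.076)}
D={'BL':(22,210),'BR':(143,47),'PR':(597,190),'PL':(575,262)}
for k in S:
    a=(S[k][0]/4+140,S[k][1]/4+205);b=(D[k][0]/4+175,D[k][1]/4+220);z=S[k][2]
    print(k,*[np.round(x,4) for x in(onz(ps,a,z),onz(pd,b,z),tri([ray(ps,a),ray(pd,b)]))])
E
```

```text
BL [0.6615 0.2068 0.114 ] [0.6602 0.213  0.114 ] [0.6669 0.2054 0.1083]
BR [0.7017 0.0472 0.114 ] [0.7038 0.058  0.114 ] [0.7152 0.0413 0.1033]
PR [0.4623 0.0368 0.076 ] [0.4621 0.0392 0.076 ] [0.4635 0.0358 0.0739]
PL [0.4486 0.1044 0.076 ] [0.4481 0.1027 0.076 ] [0.4473 0.1052 0.0778]
```

```bash
python3 - <<'E'
from h import *
s=get_state();M=R.from_quat(s["eef_rot"]).as_matrix();print(M.round(3))
u=np.array([np.cos(np.deg2rad(14.2)),np.sin(np.deg2rad(14.2))])
x=M[:2,0];a=np.degrees(np.arctan2(x[1],x[0]));print("toolx deg",a, "need",14.2-a,14.2-a+180,14.2-a-180)
print("target xy - tcp",np.array([.455,.071])-s["tool_pos"][:2])
p=camera_params("wrist");print("cam in tool",M.T@(p["eye"]-s["tool_pos"]))
E
```

```text
[[ 0.228 -0.001  0.974]
 [-0.974  0.002  0.228]
 [-0.002 -1.    -0.   ]]
toolx deg -76.82950354112116 need 91.02950354112116 271.02950354112113 -88.97049645887884
target xy - tcp [0.31281969 0.67905351]
cam in tool [-0.00020925 -0.14534181  0.07477647]
```

Request:
{"api": "carry_out", "payload": {
  "offset": [
    [0.035,0.039,0.01],
    [0.035,0.039,0.01],
    [0.035,0.039,0.01],
    [0.035,0.039,0.01],
    [0.035,0.039,0.01],
    [0.035,0.039,0.01],
    [0.035,0.039,0.01],
    [0.035,0.039,0.01]
  ],
  "twist": [5.5,5.5,5.5,5.5,5.5,5.5,5.5,5.5],
  "grip": 0.044
}}

```text
clock: 1.1
tool_pos: [0.4231, -0.2952, 0.3189]
eef_rot: [0.679, -0.199, 0.199, -0.679]
contact_force: [0.1, -0.9, 0.7]
opening: 0.501
```

Request:
{"api": "carry_out", "payload": {
  "offset": [
    [0.004,0.046,-0.009],
    [0.004,0.046,-0.009],
    [0.004,0.046,-0.009],
    [0.004,0.046,-0.009],
    [0.004,0.046,-0.009],
    [0.004,0.046,-0.009],
    [0.004,0.046,-0.009],
    [0.004,0.046,-0.009]
  ],
  "twist": [5.9,5.9,5.9,5.9,5.9,5.9,5.9,5.9]
}}

```text
clock: 2.1
tool_pos: [0.4543, 0.0727, 0.2463]
eef_rot: [0.701, 0.089, -0.09, -0.701]
contact_force: [0.7, -0.4, -0.4]
opening: 0.5
```

```bash
python3 - <<'E'
from h import *
p=camera_params("wrist");im=snapshot("wrist");s=get_state()
M=R.from_quat(s["eef_rot"]).as_matrix()
print(s["clock"],s["tool_pos"],np.degrees(np.arctan2(M[1,0],M[0,0])),s["q"],s["opening"])
np.save("p1.npy",p,allow_pickle=True);cv2.imwrite("pics/w1.png",im[:,:,::-1])
E
```

```text
2.15 [0.45442269 0.08041157 0.24620312] 15.225367931210101 [ 0.15121202  0.52534434 -0.64244766  2.01875615  0.45402672  0.73716748
 -0.5031785 ] 0.500710337965748
```

View pics/w1.png

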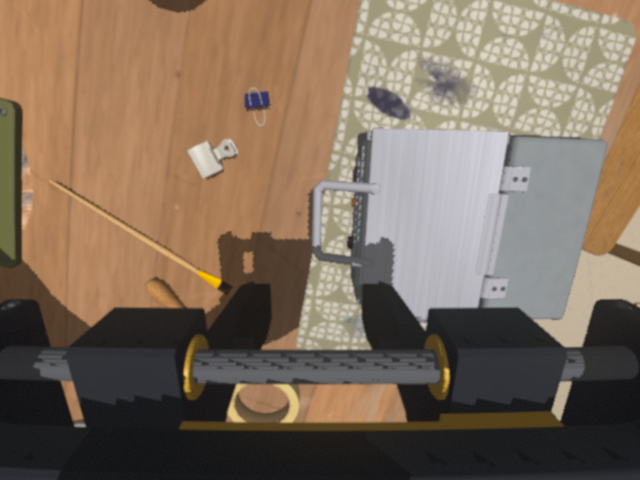

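```bash
python3 - <<'E'
from h import *
p=np.load("p1.npy",allow_pickle=True).item()
P={'PL':(317,186,.076),'PR':(317,257,.076),'BL':(604,141,.114),'BR':(566,318,.114)}
X={k:onz(p,v[:2],v[2])[:2] for k,v in P.items()}
for k in X:print(k,X[k].round(4))
for a,b in('PL','PR'),('BL','BR'):
    d=X[a]-X[b];print(np.degrees(np.arctan2(-d[0],d[1])),np.linalg.norm(d),(X[a]+X[b])/2)
d=(X['BL']+X['BR']-X['PL']-X['PR'])/2;print(np.degrees(np.arctan2(d[1],d[0])),np.linalg.norm(d))
E
```

```text
PL [0.446  0.1038]
PR [0.464  0.0348]
BL [0.664  0.2055]
BR [0.7088 0.0475]
14.576164706655732 0.07129488197774857 [0.45500153 0.06929443]
15.813632202874683 0.16421844647693207 [0.68642398 0.12647261]
13.878280341775058 0.23838141154019243
```

Request:
{"api": "carry_out", "payload": {
  "offset": [
    [0.0,-0.01,-0.02],
    [0,-0.001,-0.045],
    [0,0,-0.045],
    [0,0,-0.04],
    [0,0,-0.03],
    [0,0,-0.009],
    [0,0,0],
    [0,0,0]
  ],
  "twist": [-1,0,0,0,0,0,0,0]
}}

```text
clock: 3.15
tool_pos: [0.455, 0.0605, 0.0587]
eef_rot: [-0.702, -0.083, 0.081, 0.702]
contact_force: [-0.1, 0.2, 0.8]
opening: 0.494
```

Request:
{"api": "carry_out", "payload": {
  "offset": [
    [0,0,0],
    [0,0,0],
    [0,0,0],
    [0,0,0]
  ],
  "twist": [0,0,0,0],
  "grip": 0.0,
  "newtons": 8
}}

```text
clock: 3.65
tool_pos: [0.4577, 0.0612, 0.0583]
eef_rot: [-0.702, -0.084, 0.08, 0.703]
contact_force: [4.3, -0.4, -0.0]
opening: 0.094
```

```bash
python3 - <<'E'
import numpy as np
t=np.linspace(0,2,25);s=.162*(np.cos(.212)-np.cos(t-.212));z=.162*(np.sin(t-.212)+np.sin(.212))
X=np.round(np.c_[s*.969,s*.247,z],3);print(np.round(np.diff(X,axis=0),3).tolist());print(X[[8,16,24]])
E
```

```text
[[-0.002, -0.001, 0.013], [-0.001, 0.0, 0.014], [0.0, 0.0, 0.013], [0.001, 0.0, 0.014], [0.002, 0.001, 0.013], [0.003, 0.001, 0.013], [0.004, 0.001, 0.013], [0.005, 0.001, 0.012], [0.007, 0.002, 0.012], [0.007, 0.002, 0.011], [0.008, 0.002, 0.011], [0.009, 0.002, 0.01], [0.009, 0.002, 0.009], [0.011, 0.003, 0.008], [0.011, 0.003, 0.008], [0.011, 0.003, 0.006], [0.012, 0.003, 0.005], [0.013, 0.003, 0.005], [0.012, 0.003, 0.003], [0.013, 0.003, 0.002], [0.013, 0.004, 0.001], [0.013, 0.003, 0.0], [0.013, 0.003, -0.001], [0.013, 0.004, -0.003]]
[[0.012 0.003 0.105]
 [0.085 0.022 0.18 ]
 [0.187 0.048 0.192]]
```

Request:
{"api": "carry_out", "payload": {
  "offset": [
    [0.001,0,0.013],
    [-0.001,0.0,0.014],
    [0.0,0.0,0.013],
    [0.001,0.0,0.014],
    [0.002,0.001,0.013],
    [0.003,0.001,0.013],
    [0.004,0.001,0.013],
    [0.005,0.001,0.012]
  ],
  "twist": [0,0,0,0,0,0,0,0]
}}

```text
clock: 4.65
tool_pos: [0.4701, 0.0642, 0.1631]
eef_rot: [-0.702, -0.083, 0.082, 0.702]
contact_force: [4.0, -0.2, -3.8]
opening: 0.091
```

Request:
{"api": "carry_out", "payload": {
  "offset": [
    [0.007,0.002,0.012],
    [0.007,0.002,0.011],
    [0.008,0.002,0.011],
    [0.009,0.002,0.01],
    [0.009,0.002,0.009],
    [0.011,0.003,0.008],
    [0.011,0.003,0.008],
    [0.011,0.003,0.006]
  ],
  "twist": [0,0,0,0,0,0,0,0]
}}

```text
clock: 5.65
tool_pos: [0.542, 0.0818, 0.2374]
eef_rot: [0.703, 0.081, -0.083, -0.701]
contact_force: [1.4, -2.7, -4.0]
opening: 0.088
```

Request:
{"api": "carry_out", "payload": {
  "offset": [
    [0.012,0.003,0.005],
    [0.013,0.003,0.005],
    [0.012,0.003,0.003],
    [0.013,0.003,0.002]
  ],
  "twist": [0,0,0,0]
}}

```text
clock: 6.15
tool_pos: [0.5918, 0.0939, 0.2524]
eef_rot: [0.703, 0.081, -0.083, -0.701]
contact_force: [-1.5, -2.5, 0.5]
opening: 0.093
```

Request:
{"api": "carry_out", "payload": {
  "offset": [
    [0.013,0.004,0.001],
    [0.013,0.003,0.0],
    [0.009,0.002,-0.001],
    [0.009,0.002,-0.001],
    [0.009,0.002,-0.002],
    [0.003,0.001,-0.001],
    [0,0,0],
    [0,0,0]
  ],
  "twist": [0,0,0,0,0,0,0,0]
}}

```text
clock: 7.15
tool_pos: [0.6487, 0.1082, 0.2484]
eef_rot: [0.703, 0.082, -0.082, -0.702]
contact_force: [0.4, -5.4, -1.5]
opening: 0.095
```

```bash
python3 - <<'E'
from h import *
im=snapshot("side");s=get_state();print(s["clock"],s["tool_pos"],s["contact_force"])
cv2.imwrite("pics/s2.png",cv2.resize(im[130:340,160:400,::-1],None,fx=2.8,fy=2.8))
E
```

```text
7.2 [0.64865331 0.10819116 0.24841921] [ 0.35940746 -5.47827146 -2.37375821]
```

View pics/s2.png

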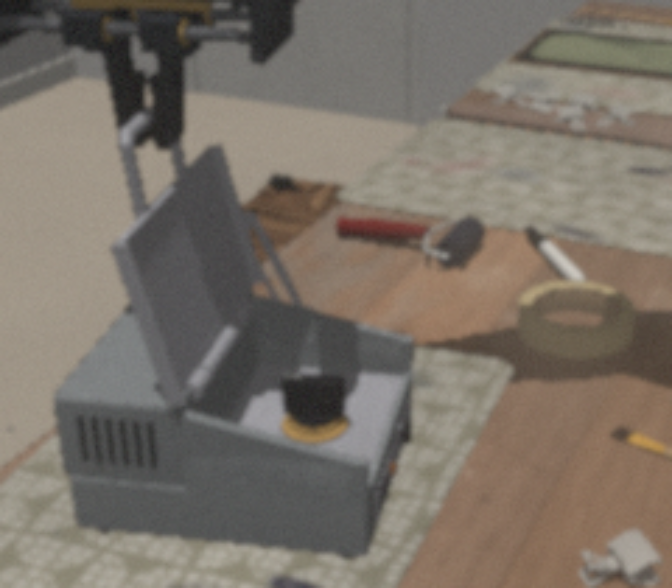

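Request:
{"api": "carry_out", "payload": {
  "offset": [
    [-0.005,-0.001,0.001],
    [-0.005,-0.001,0.001],
    [-0.005,-0.001,0],
    [-0.005,-0.002,0],
    [-0.003,0,0],
    [0,0,0],
    [0,0,0]
  ],
  "twist": [0,0,0,0,0,0,0]
}}

```text
clock: 8.07
tool_pos: [0.627, 0.1033, 0.2517]
eef_rot: [0.703, 0.083, -0.081, -0.702]
contact_force: [0.5, -5.1, 3.2]
opening: 0.091
```

Request:
{"api": "carry_out", "payload": {
  "offset": [
    [-0.003,0,0],
    [0,0,0]
  ],
  "twist": [0,0]
}}

```text
clock: 8.32
tool_pos: [0.6244, 0.1028, 0.2519]
eef_rot: [0.703, 0.083, -0.08, -0.702]
contact_force: [2.9, -7.3, 2.4]
opening: 0.096
```

Request:
{"api": "carry_out", "payload": {
  "offset": [
    [0,0,0],
    [0,0,0],
    [0,0,0],
    [0,0,0.02],
    [0,0,0.03],
    [0,0,0.03],
    [0,0,0],
    [0,0,0]
  ],
  "twist": [0,0,0,0,0,0,0,0],
  "grip": 0.04
}}

```text
clock: 9.32
tool_pos: [0.6219, 0.1044, 0.3298]
eef_rot: [0.702, 0.082, -0.083, -0.702]
contact_force: [-0.3, -0.2, 0.3]
opening: 0.452
```

```bash
python3 - <<'E'
from h import *
im=snapshot("side");sc=snapshot("scene");s=get_state();print(s["clock"],s["tool_pos"],s["contact_force"],s["opening"])
cv2.imwrite("pics/sc3.png",sc[:,:,::-1]);cv2.imwrite("pics/sd3.png",im[:,:,::-1])
a=cv2.resize(im[130:340,160:360,::-1],None,fx=2,fy=2);b=cv2.resize(sc[150:360,130:330,::-1],None,fx=2,fy=2)
cv2.imwrite("pics/s3.png",np.hstack([a,b]))
E
```

```text
9.425 [0.62172167 0.10415527 0.32930829] [-0.01865445 -0.61324197 -0.41922793] 0.45591831571440544
```

View pics/s3.png

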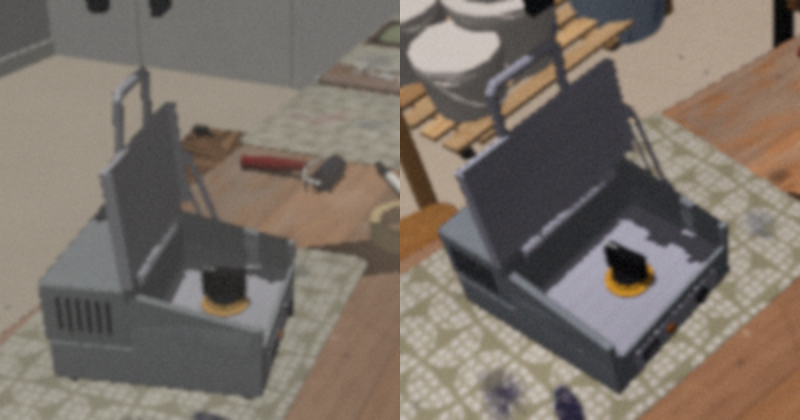

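```bash
python3 - <<'E'
from h import *
s=get_state();print(s["q"].round(3) if hasattr(s["q"],'round') else s["q"])
for n,f in(("scene","pics/sc3.png"),("side","pics/sd3.png")):
    im=cv2.imread(f);p=camera_params(n)
    c=pix(p,[.546,.094,.085]).astype(int);x0,y0=c-25
    w=im[y0:y0+50,x0:x0+50];m=(w.max(2)<45).astype(np.uint8)
    k,l,st,ce=cv2.connectedComponentsWithStats(m);i=1+st[1:,4].argmax()
    ys,xs=np.where(l==i);print(n,c,st[i],ce[i]+[x0,y0],onz(p,ce[i]+[x0,y0],.077))
E
```

```text
[ 0.098  0.667 -0.647  1.408  0.41   1.205 -0.36 ]
scene [242 278] [ 16  21  21  18 262] [243.00763359 282.54198473] [0.54445327 0.09508913 0.077     ]
side [272 268] [ 15  23  20  15 191] [271.59685864 272.63350785] [0.54593709 0.09791068 0.077     ]
```

Request:
{"api": "carry_out", "payload": {
  "offset": [
    [-0.03,-0.007,0.01],
    [-0.03,-0.007,0.01],
    [-0.03,-0.007,0],
    [-0.03,-0.007,0],
    [-0.02,-0.005,0],
    [0,0,0],
    [0,0,0],
    [0,0,0]
  ],
  "twist": [10,10,10,10,10,10,10,10],
  "grip": 0.044
}}

```text
clock: 10.42
tool_pos: [0.482, 0.071, 0.35]
eef_rot: [-0.483, -0.515, 0.516, 0.484]
contact_force: [0.1, 0.3, -0.4]
opening: 0.501
```

Request:
{"api": "carry_out", "payload": {
  "offset": [
    [0,0,0],
    [0,0,0],
    [0,0,0]
  ],
  "twist": [10,0,0]
}}

```text
clock: 10.8
tool_pos: [0.4822, 0.0713, 0.3503]
eef_rot: [-0.439, -0.554, 0.554, 0.439]
contact_force: [-0.6, 0.3, 0.6]
opening: 0.502
```

```bash
python3 - <<'E'
from h import *
p=camera_params("wrist");im=snapshot("wrist");s=get_state()
M=R.from_quat(s["eef_rot"]).as_matrix()
print(s["clock"],s["tool_pos"],np.degrees(np.arctan2(M[1,0],M[0,0])),s["q"],s["opening"])
np.save("p2.npy",p,allow_pickle=True);cv2.imwrite("pics/w2.png",im[:,:,::-1]);print(pix(p,[.546,.094,.093]))
E
```

```text
10.85 [0.48225843 0.07133524 0.35050377] 103.23532595484673 [ 0.46483143  0.56820206 -1.16200418  1.77787056  0.56354705  1.17855966
  0.93331315] 0.49866489871426606
[321.49523548 254.97187326]
```

View pics/w2.png

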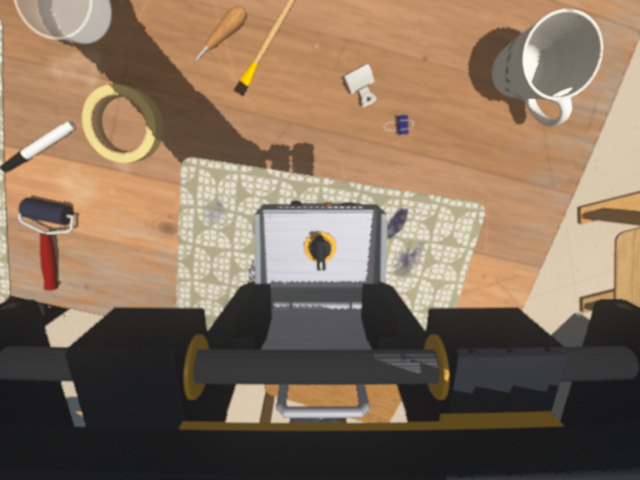

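```bash
python3 - <<'E'
from h import *
im=cv2.imread("pics/w2.png");p=np.load("p2.npy",allow_pickle=True).item()
w=im[222:282,290:350];h=cv2.cvtColor(w,cv2.COLOR_BGR2HSV)
m=((h[:,:,0]>12)&(h[:,:,0]<32)&(h[:,:,1]>130)&(h[:,:,2]>90)).astype(np.uint8)
cnt=np.vstack(cv2.findContours(m,0,1)[0]);c,rad=cv2.minEnclosingCircle(cnt);print("foot",c,rad,onz(p,np.array(c)+[290,222],.066))
e=lambda a:np.degrees(np.arctan2(a[1],a[0]))
# unit bay edges for yaw: project
for y in(.077,-.077):
    pass
cv2.imwrite("pics/w2c.png",cv2.resize(im[200:300,260:390],None,fx=6,fy=6,interpolation=2))
E
```

```text
foot (29.766666412353516, 24.5) 15.437212944030762 [0.5439696  0.09156426 0.066     ]
```

View pics/w2c.png

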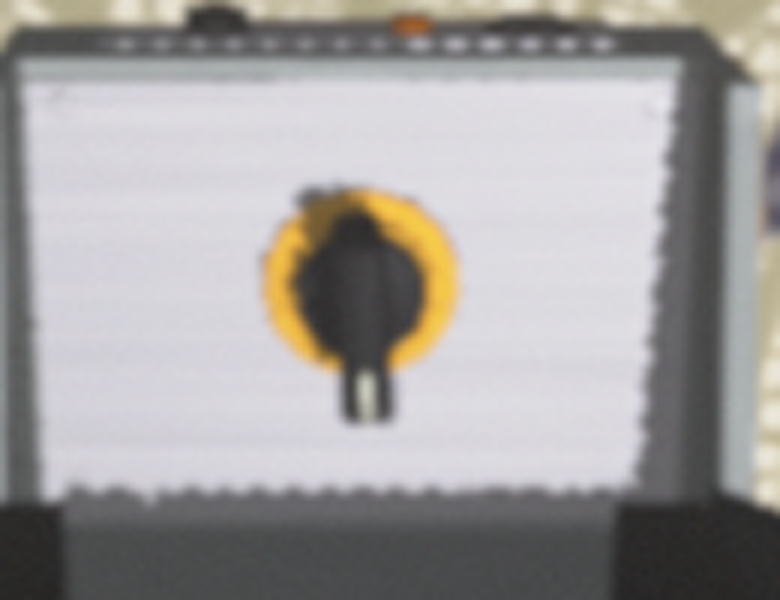

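```bash
python3 - <<'E'
from h import *
p=np.load("p2.npy",allow_pickle=True).item()
f=lambda u,v,z:onz(p,(u/6+260-.4,v/6+200-.4),z)[:2]
a,b=f(357,217,.093),f(368,420,.093);d=b-a
print(a,b,(a+b)/2,np.linalg.norm(d),np.degrees(np.arctan2(d[1],d[0])))
print("yellow",f(361,281,.058)); 
l,r_=f(22,80,.058),f(675,80,.058);d=l-r_;print("lip",np.linalg.norm(d),np.degrees(np.arctan2(d[1],d[0])),(l+r_)/2)
E
```

```text
[0.52172888 0.08508585] [0.56579424 0.09799037] [0.54376156 0.09153811] 0.045916030948934726 16.322646826611294
yellow [0.54641997 0.0922435 ]
lip 0.14609798549031325 -76.82051288310959 [0.50101091 0.07859061]
```

```bash
cat > k.py <<'E'
from h import *
import sys
K=np.array([.5450,.0918]);yaw=np.deg2rad(13.2)
E=np.array([[np.cos(yaw),np.sin(yaw)],[-np.sin(yaw),np.cos(yaw)]])  # world->local
W=.034/2
def C(a,rho=.016):return rho*np.array([-np.cos(a),np.sin(a)])+.006*np.array([-np.sin(a),-np.cos(a)])
def T(a,gap=0):return K+E.T@(C(a)+[-.009,W-gap])
def rep():
    s=get_state();F=E@np.array(s["contact_force"])[:2];w=s["opening"]*.0881/2
    c=E@(np.array(s["tool_pos"])[:2]-K)+[.009,-w]
    # bar right face through c: -c.x sin a - c.y cos a = .006
    rr=np.hypot(*c);a=np.arcsin(np.clip(.006/rr,-1,1))-np.arctan2(c[1],-c[0])
    a=-a if 0 else np.arctan2(c[1],-c[0])+np.arcsin(np.clip(.006/rr,-1,1))
    print("t %.2f z %.4f open %.4f c(mm) %s alpha %.3f rho %.1f F %s T %.3f Mz %.3f"%(s["clock"],s["tool_pos"][2],2*w,(c*1e3).round(1),a,1e3*np.sqrt(rr**2-.006**2),F.round(1),c[0]*F[1]-c[1]*F[0],s["moment"][2]))
    return s,a
E
python3 - <<'E'
from k import *
s,a=rep();print((T(-.05,.008)-s["tool_pos"][:2]).round(4),.072-s["tool_pos"][2],s["moment"])
P=np.array([T(a) for a in np.arange(-.05,1.6,.1)]);print(np.diff(P,axis=0).round(4).tolist())
E
```

```text
t 10.85 z 0.3505 open 0.0439 c(mm) [-56.8 -27.6] alpha -0.357 rho 62.8 F [0.  0.5] T -0.026 Mz 0.044
[0.0382 0.017 ] -0.27850376626491413 [-0.00413619 -0.08884163  0.04429144]
[[-0.0009, 0.0014], [-0.0008, 0.0015], [-0.0006, 0.0016], [-0.0005, 0.0016], [-0.0003, 0.0017], [-0.0002, 0.0017], [0.0, 0.0017], [0.0002, 0.0017], [0.0004, 0.0017], [0.0005, 0.0016], [0.0007, 0.0016], [0.0008, 0.0015], [0.001, 0.0014], [0.0011, 0.0013], [0.0012, 0.0012], [0.0013, 0.001]]
```

Request:
{"api": "carry_out", "payload": {
  "offset": [
    [0.019,0.008,-0.02],
    [0.019,0.009,-0.04],
    [0,0,-0.05],
    [0,0,-0.05],
    [0,0,-0.05],
    [0,0,-0.04],
    [0,0,-0.028],
    [0,0,0]
  ],
  "twist": [0,0,0,0,0,0,0,0],
  "grip": 0.034,
  "newtons": 30
}}

```text
clock: 11.85
tool_pos: [0.5193, 0.0879, 0.0712]
eef_rot: [-0.438, -0.553, 0.556, 0.439]
contact_force: [0.2, 0.4, 0.4]
opening: 0.384
```

Request:
{"api": "carry_out", "payload": {
  "offset": [
    [0,0,0],
    [0,0,0],
    [0,0,0]
  ],
  "twist": [0,0,0]
}}

```text
clock: 12.22
tool_pos: [0.521, 0.0885, 0.0737]
eef_rot: [0.439, 0.555, -0.554, -0.438]
contact_force: [0.7, 0.3, -0.4]
opening: 0.386
```

```bash
python3 - <<'E'
from k import *
rep();p=camera_params("wrist");im=snapshot("wrist");sc=snapshot("scene")
a=cv2.resize(im[100:300,200:440,::-1],(480,400));b=cv2.resize(sc[215:345,180:284,::-1],(320,400))
cv2.imwrite("pics/w4.png",np.hstack([a,b]))
E
```

```text
t 12.22 z 0.0737 open 0.0340 c(mm) [-15.1 -14.7] alpha -0.484 rho 20.3 F [0.8 0.2] T 0.009 Mz -0.009
```

View pics/w4.png

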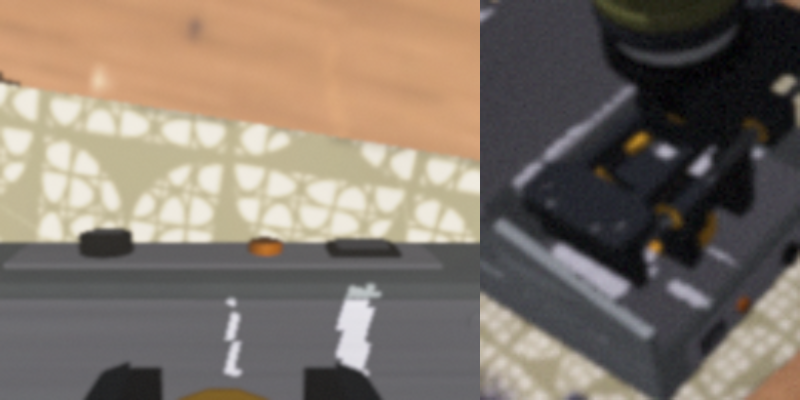

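Request:
{"api": "carry_out", "payload": {
  "offset": [
    [-0.0005,0.002,0],
    [-0.0005,0.002,0],
    [-0.0005,0.002,0],
    [-0.0005,0.002,0],
    [0,0,0],
    [0,0,0]
  ],
  "twist": [0,0,0,0,0,0]
}}

```text
clock: 13.08
tool_pos: [0.518, 0.0964, 0.0726]
eef_rot: [-0.438, -0.555, 0.555, 0.439]
contact_force: [-1.5, 0.4, 0.1]
opening: 0.389
```

```bash
python3 -c "from k import *;rep()"
```

```text
t 13.07 z 0.0726 open 0.0343 c(mm) [-16.2  -6.5] alpha -0.032 rho 16.4 F [-1.4  0.8] T -0.021 Mz 0.002
```

Request:
{"api": "carry_out", "payload": {
  "offset": [
    [-0.0005,0.002,0],
    [-0.0005,0.002,0],
    [0,0,0],
    [0,0,0]
  ],
  "twist": [0,0,0,0]
}}

```text
clock: 13.58
tool_pos: [0.5169, 0.1003, 0.0726]
eef_rot: [-0.438, -0.555, 0.555, 0.439]
contact_force: [-3.4, -0.7, 0.3]
opening: 0.387
```

```bash
python3 -c "from k import *;rep()"
```

```text
t 13.57 z 0.0726 open 0.0341 c(mm) [-16.4  -2.3] alpha 0.228 rho 15.5 F [-3.5  0.1] T -0.010 Mz -0.098
```

```bash
python3 - <<'E'
from k import *
sd=snapshot("side");sc=snapshot("scene");rep()
a=cv2.resize(sd[120:320,190:370,::-1],(450,500));b=cv2.resize(sc[150:350,170:310,::-1],(350,500))
cv2.imwrite("pics/w5.png",np.hstack([a,b]))
E
```

```text
t 13.68 z 0.0726 open 0.0340 c(mm) [-16.4  -2.3] alpha 0.229 rho 15.4 F [-3.4 -0.6] T 0.002 Mz -0.040
```

View pics/w5.png

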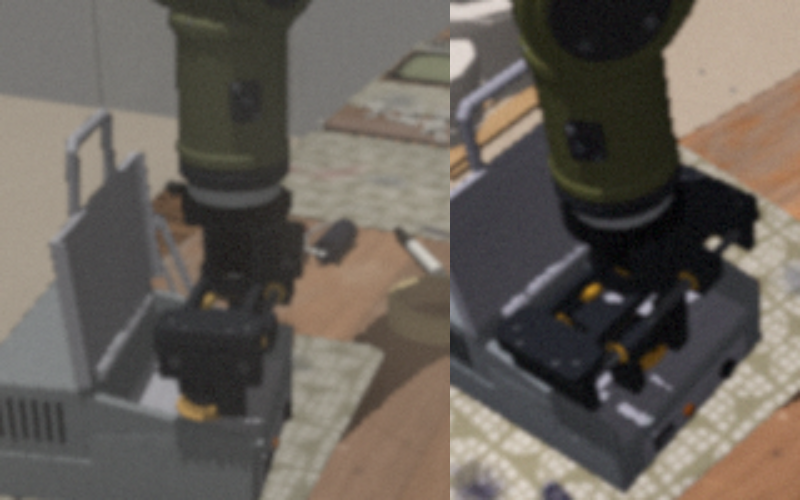

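Request:
{"api": "carry_out", "payload": {
  "offset": [
    [0.001,-0.004,0],
    [0.001,-0.004,0],
    [0.0005,-0.002,0],
    [0.003,0.0005,0],
    [0.002,0.0005,0],
    [0,0,0],
    [0,0,0]
  ],
  "twist": [0,0,0,0,0,0,0]
}}

```text
clock: 14.55
tool_pos: [0.5249, 0.0915, 0.0727]
eef_rot: [0.438, 0.555, -0.555, -0.438]
contact_force: [0.1, 0.1, -0.2]
opening: 0.391
```

```bash
python3 -c "from k import *;rep()"
```

```text
t 14.55 z 0.0727 open 0.0345 c(mm) [-10.7 -12.9] alpha -0.515 rho 15.6 F [0.1 0. ] T 0.002 Mz 0.046
```

Request:
{"api": "carry_out", "payload": {
  "offset": [
    [-0.0005,0.002,0],
    [-0.0005,0.002,0],
    [0,0,0],
    [0,0,0]
  ],
  "twist": [0,0,0,0]
}}

```text
clock: 15.05
tool_pos: [0.5239, 0.0954, 0.0727]
eef_rot: [-0.438, -0.555, 0.555, 0.438]
contact_force: [-1.4, -0.5, -0.6]
opening: 0.386
```

```bash
python3 -c "from k import *;rep()"
```

```text
t 15.05 z 0.0727 open 0.0340 c(mm) [-10.7  -8.6] alpha -0.228 rho 12.4 F [-1.5 -0.2] T -0.011 Mz -0.034
```

Request:
{"api": "carry_out", "payload": {
  "offset": [
    [-0.0005,0.002,0],
    [-0.0005,0.002,0],
    [0,0,0],
    [0,0,0]
  ],
  "twist": [0,0,0,0]
}}

```text
clock: 15.55
tool_pos: [0.5235, 0.0966, 0.0726]
eef_rot: [-0.44, -0.553, 0.556, 0.438]
contact_force: [1.6, -6.4, 1.5]
opening: 0.382
```

```bash
python3 -c "from k import *;rep()"
```

```text
t 15.55 z 0.0726 open 0.0337 c(mm) [-10.8  -7.2] alpha -0.108 rho 11.5 F [ 0.1 -6.6] T 0.072 Mz 0.016
```

Request:
{"api": "carry_out", "payload": {
  "offset": [
    [-0.0005,0.002,0],
    [-0.0002,0.001,0],
    [0,0,0],
    [0,0,0]
  ],
  "twist": [0,0,0,0]
}}

```text
clock: 16.05
tool_pos: [0.5228, 0.0978, 0.0725]
eef_rot: [-0.441, -0.552, 0.556, 0.437]
contact_force: [1.6, -8.4, 2.9]
opening: 0.385
```

```bash
python3 -c "from k import *;rep()"
```

```text
t 16.05 z 0.0725 open 0.0339 c(mm) [-11.2  -6. ] alpha -0.002 rho 11.3 F [-0.3 -8.5] T 0.094 Mz -0.086
```

Request:
{"api": "carry_out", "payload": {
  "offset": [
    [-0.0002,0.001,0],
    [-0.0002,0.001,0],
    [0,0,0],
    [0,0,0]
  ],
  "twist": [0,0,0,0]
}}

```text
clock: 16.55
tool_pos: [0.5221, 0.0991, 0.0724]
eef_rot: [-0.441, -0.551, 0.557, 0.437]
contact_force: [1.5, -8.9, 4.4]
opening: 0.389
```

```bash
python3 -c "from k import *;rep()"
```

```text
t 16.55 z 0.0724 open 0.0342 c(mm) [-11.6  -4.8] alpha 0.107 rho 11.0 F [-0.5 -9. ] T 0.102 Mz -0.124
```

```bash
sed -i 's/\[\.009,-w\]/[.003,-w]/; s/\[-\.009,W-gap\]/[-.003,W-gap]/' k.py; python3 -c "
from k import *
rep()
print(np.diff([T(a) for a in np.arange(.05,1.6,.1)],axis=0).round(4).tolist())"
```

```text
t 16.55 z 0.0724 open 0.0342 c(mm) [-17.6  -4.8] alpha 0.069 rho 17.2 F [-0.5 -9. ] T 0.156 Mz -0.124
[[-0.0008, 0.0015], [-0.0006, 0.0016], [-0.0005, 0.0016], [-0.0003, 0.0017], [-0.0002, 0.0017], [0.0, 0.0017], [0.0002, 0.0017], [0.0004, 0.0017], [0.0005, 0.0016], [0.0007, 0.0016], [0.0008, 0.0015], [0.001, 0.0014], [0.0011, 0.0013], [0.0012, 0.0012], [0.0013, 0.001]]
```

Request:
{"api": "carry_out", "payload": {
  "offset": [
    [0.0002,0.001,0],
    [0.0002,0.001,0],
    [0.0002,0.001,0],
    [0,0.0005,0],
    [0,0,0],
    [0,0,0]
  ],
  "twist": [0,0,0,0,0,0]
}}

```text
clock: 17.3
tool_pos: [0.5211, 0.1017, 0.0722]
eef_rot: [-0.441, -0.55, 0.558, 0.438]
contact_force: [-1.7, -11.5, 6.8]
opening: 0.386
```

```bash
python3 -c "from k import *;rep()"
```

```text
t 17.30 z 0.0722 open 0.0340 c(mm) [-18.   -1.9] alpha 0.231 rho 17.1 F [ -4.3 -10.8] T 0.186 Mz -0.133
```

Request:
{"api": "carry_out", "payload": {
  "offset": [
    [0.001,0.001,0],
    [0.001,0.001,0],
    [0,0,0],
    [0,0,0]
  ],
  "twist": [0,0,0,0]
}}

```text
clock: 17.8
tool_pos: [0.5213, 0.1027, 0.0717]
eef_rot: [-0.441, -0.549, 0.559, 0.438]
contact_force: [-5.6, -12.1, 6.7]
opening: 0.388
```

```bash
python3 -c "from k import *;rep()"
```

```text
t 17.80 z 0.0717 open 0.0342 c(mm) [-17.6  -1.1] alpha 0.285 rho 16.5 F [ -8.2 -10.5] T 0.176 Mz -0.245
```

Request:
{"api": "carry_out", "payload": {
  "offset": [
    [0.0005,0.0005,0],
    [0.0005,0.0005,0],
    [0,0,0],
    [0,0,0]
  ],
  "twist": [0,0,0,0]
}}

```text
clock: 18.3
tool_pos: [0.5215, 0.1033, 0.0715]
eef_rot: [-0.44, -0.548, 0.56, 0.439]
contact_force: [-6.6, -11.8, 6.9]
opening: 0.389
```

```bash
python3 -c "from k import *;rep()"
```

```text
t 18.30 z 0.0715 open 0.0343 c(mm) [-17.3  -0.6] alpha 0.321 rho 16.2 F [-9.1 -9.9] T 0.167 Mz -0.247
```

Request:
{"api": "carry_out", "payload": {
  "offset": [
    [-0.0002,0.0005,0],
    [0,0.0005,0],
    [0,0,0],
    [0,0,0]
  ],
  "twist": [0,0,0,0]
}}

```text
clock: 18.8
tool_pos: [0.5211, 0.1048, 0.0715]
eef_rot: [-0.44, -0.548, 0.56, 0.439]
contact_force: [-6.8, -10.8, 5.8]
opening: 0.383
```

```bash
python3 -c "from k import *;rep()"
```

```text
t 18.80 z 0.0715 open 0.0337 c(mm) [-17.3   1.2] alpha 0.424 rho 16.3 F [-9. -9.] T 0.166 Mz -0.227
```

Request:
{"api": "carry_out", "payload": {
  "offset": [
    [0,0.0005,0],
    [0,0.0005,0],
    [0,0,0],
    [0,0,0]
  ],
  "twist": [0,0,0,0]
}}

```text
clock: 19.3
tool_pos: [0.5209, 0.1062, 0.0715]
eef_rot: [-0.44, -0.549, 0.56, 0.439]
contact_force: [-6.3, -10.3, 6.2]
opening: 0.385
```

```bash
python3 -c "from k import *;rep()"
```

```text
t 19.30 z 0.0715 open 0.0339 c(mm) [-17.2   2.6] alpha 0.503 rho 16.3 F [-8.5 -8.6] T 0.170 Mz -0.242
```

Request:
{"api": "carry_out", "payload": {
  "offset": [
    [0,0.0004,0],
    [0,0.0004,0],
    [0,0,0],
    [0,0,0]
  ],
  "twist": [0,0,0,0]
}}

```text
clock: 19.8
tool_pos: [0.5208, 0.1071, 0.0715]
eef_rot: [-0.44, -0.549, 0.56, 0.439]
contact_force: [-7.8, -11.2, 6.2]
opening: 0.388
```

```bash
python3 -c "from k import *;rep()"
```

```text
t 19.80 z 0.0715 open 0.0342 c(mm) [-17.    3.3] alpha 0.546 rho 16.3 F [-10.2  -9.1] T 0.189 Mz -0.266
```

Request:
{"api": "carry_out", "payload": {
  "offset": [
    [0,0.0004,0],
    [0,0.0004,0],
    [0,0,0],
    [0,0,0]
  ],
  "twist": [0,0,0,0]
}}

```text
clock: 20.3
tool_pos: [0.5208, 0.1075, 0.0715]
eef_rot: [-0.44, -0.548, 0.56, 0.439]
contact_force: [-8.1, -11.2, 6.6]
opening: 0.388
```

```bash
python3 -c "from k import *;rep()"
```

```text
t 20.30 z 0.0715 open 0.0342 c(mm) [-16.9   3.7] alpha 0.570 rho 16.3 F [-10.4  -9.1] T 0.193 Mz -0.288
```

Request:
{"api": "carry_out", "payload": {
  "offset": [
    [0,0.0004,0],
    [0,0.0004,0],
    [0,0,0],
    [0,0,0]
  ],
  "twist": [0,0,0,0]
}}

```text
clock: 20.8
tool_pos: [0.5208, 0.1079, 0.0714]
eef_rot: [-0.44, -0.548, 0.56, 0.439]
contact_force: [-7.2, -12.1, 6.8]
opening: 0.39
```

```bash
python3 -c "from k import *;rep()"
```

```text
t 20.80 z 0.0714 open 0.0344 c(mm) [-16.9   4. ] alpha 0.585 rho 16.2 F [ -9.8 -10.1] T 0.209 Mz -0.278
```

Request:
{"api": "carry_out", "payload": {
  "offset": [
    [0,0.0004,0],
    [0,0.0004,0],
    [0,0,0],
    [0,0,0]
  ],
  "twist": [0,0,0,0]
}}

```text
clock: 21.3
tool_pos: [0.5208, 0.1082, 0.0714]
eef_rot: [-0.44, -0.548, 0.56, 0.439]
contact_force: [-7.3, -11.9, 7.1]
opening: 0.384
```

```bash
python3 -c "from k import *;rep()"
```

```text
t 21.30 z 0.0714 open 0.0338 c(mm) [-16.8   4.6] alpha 0.619 rho 16.4 F [-9.8 -9.9] T 0.211 Mz -0.276
```

Request:
{"api": "carry_out", "payload": {
  "offset": [
    [0,0.0004,0],
    [0,0.0004,0],
    [0,0,0],
    [0,0,0]
  ],
  "twist": [0,0,0,0]
}}

```text
clock: 21.8
tool_pos: [0.5209, 0.1085, 0.0714]
eef_rot: [-0.441, -0.547, 0.56, 0.439]
contact_force: [-8.4, -13.2, 8.5]
opening: 0.388
```

```bash
python3 -c "from k import *;rep()"
```

```text
t 21.80 z 0.0714 open 0.0342 c(mm) [-16.7   4.7] alpha 0.628 rho 16.3 F [-11.2 -10.9] T 0.234 Mz -0.212
```

Request:
{"api": "carry_out", "payload": {
  "offset": [
    [0,0.0004,0],
    [0,0.0004,0],
    [0,0,0],
    [0,0,0]
  ],
  "twist": [0,0,0,0]
}}

```text
clock: 22.3
tool_pos: [0.5209, 0.1089, 0.0713]
eef_rot: [-0.441, -0.547, 0.56, 0.438]
contact_force: [-7.7, -13.2, 8.5]
opening: 0.391
```

```bash
python3 -c "
from k import *
rep();snapshot('side');rep();snapshot('side');rep()"
```

```text
t 22.30 z 0.0713 open 0.0345 c(mm) [-16.6   4.9] alpha 0.641 rho 16.2 F [-10.5 -11.1] T 0.236 Mz -0.276
t 22.35 z 0.0714 open 0.0345 c(mm) [-16.6   4.9] alpha 0.641 rho 16.2 F [-10.2 -11.1] T 0.234 Mz -0.304
t 22.40 z 0.0713 open 0.0337 c(mm) [-16.6   5.3] alpha 0.659 rho 16.4 F [-10.2 -12.2] T 0.256 Mz -0.248
```

Request:
{"api": "carry_out", "payload": {
  "offset": [
    [0,0.0004,0],
    [0,0.0004,0],
    [0,0,0],
    [0,0,0]
  ],
  "twist": [0,0,0,0]
}}

```text
clock: 22.9
tool_pos: [0.5209, 0.1092, 0.0714]
eef_rot: [-0.441, -0.547, 0.561, 0.438]
contact_force: [-8.3, -14.0, 8.7]
opening: 0.389
```

```bash
python3 -c "
from k import *
rep();snapshot('side');rep();snapshot('side');rep()"
```

```text
t 22.90 z 0.0714 open 0.0343 c(mm) [-16.5   5.3] alpha 0.666 rho 16.3 F [-11.3 -11.8] T 0.254 Mz -0.323
t 22.95 z 0.0713 open 0.0340 c(mm) [-16.5   5.5] alpha 0.672 rho 16.3 F [-11.  -12.7] T 0.271 Mz -0.279
t 23.00 z 0.0713 open 0.0340 c(mm) [-16.5   5.5] alpha 0.671 rho 16.3 F [-10.7 -13.2] T 0.277 Mz -0.290
```

Request:
{"api": "carry_out", "payload": {
  "offset": [
    [-0.002,-0.004,0],
    [-0.002,-0.004,0],
    [0,-0.003,0],
    [0,0,0.02],
    [0,0,0.04],
    [0,0,0.05],
    [0,0,0.05],
    [0,0,0.05]
  ],
  "twist": [0,0,0,0,0,0,0,0]
}}

```text
clock: 24.0
tool_pos: [0.5213, 0.1088, 0.2849]
eef_rot: [0.438, 0.556, -0.554, -0.438]
contact_force: [1.2, 0.9, 0.4]
opening: 0.387
```

Request:
{"api": "carry_out", "payload": {
  "offset": [
    [-0.02,0,0.04],
    [-0.02,0,0.03],
    [0,0,0],
    [0,0,0],
    [0,0,0]
  ],
  "twist": [0,0,0,0,0]
}}

```text
clock: 24.62
tool_pos: [0.4813, 0.1072, 0.3515]
eef_rot: [-0.438, -0.554, 0.555, 0.439]
contact_force: [-0.3, -0.3, 0.6]
opening: 0.388
```

```bash
python3 - <<'E'
from k import *
p=camera_params("wrist");w=snapshot("wrist");sd=snapshot("side");s,_=rep()
c=pix(p,[.546,.0925,.093]).astype(int);print(c)
a=cv2.resize(w[max(c[1]-60,0):c[1]+60,c[0]-60:c[0]+60,::-1],(480,480),interpolation=2);b=cv2.resize(sd[130:330,180:313,::-1],(320,480))
cv2.imwrite("pics/w6.png",np.hstack([a,b]))
E
```

```text
t 24.73 z 0.3517 open 0.0343 c(mm) [-55.5  12.6] alpha 0.328 rho 56.6 F [ 0.  -0.2] T 0.013 Mz 0.027
[292 249]
```

View pics/w6.png

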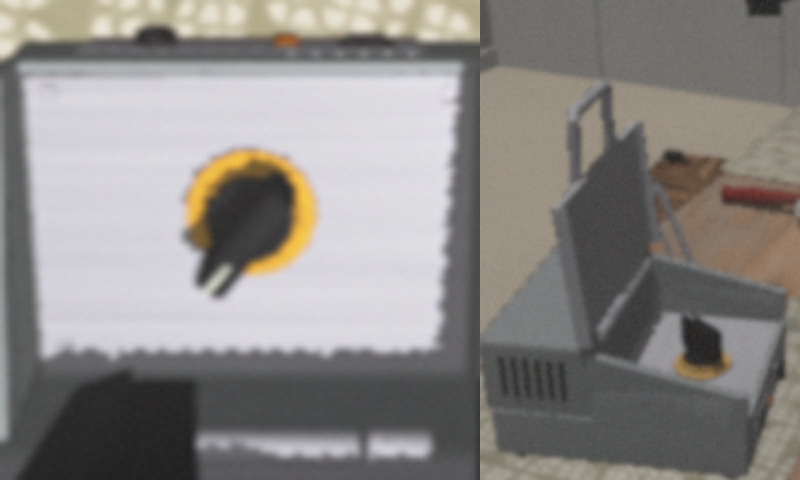

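```bash
python3 -c "
from plant import *
print(job.finish_job())"
```

```text
the job is handed in; nothing more can be done
None
```

The flap is propped open on its stay and the bleed valve is turned clockwise to what I judged to be snug. I handed the job in at about 25 s; it gave no verdict.

- **Flap:** I lifted it by the wire pull to about 2.03 rad, eased it back and let go. It was still standing in the last picture, at about 1.87 rad going by where the tool let go.
- **Knob:** I turned it by pushing one end of the wing bar with a single finger. Gripping it would have limited the turn to about 17–22° before the gripper body met the flap.
- **Torque:** free turning read a steady 0.167 N m or so. From about 0.55 rad it climbed to about 0.25–0.28 N m, so I put the final torque at roughly 0.09–0.10 N m above free turning. The bar turned about 0.74 rad from my fitted angles, and the last picture looks roughly in line with that.
- **At hand-in:** the tool was clear of everything, with contact forces near zero. I never worked near the tape, roller and tub, but did not re-measure them at the end.

**What disagreed:**
- My first push slipped past the bar's end. I had the contact point about 6 mm off along the bar, and I corrected it using the known 0.16 N m drag.
- Judged by angle alone, the seat torque could be as high as about 0.14 N m. That is still inside the snug range of 0.06 to 0.15.

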